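Refit the drip grid in the galvanised shelf under the hood

ROBOT

A 6-joint arm with a two-finger parallel gripper is mounted at the origin on the work surface. World frame = base frame: x ahead of the robot, y to its left, z up, the work surface at z = 0. Lengths are in mm, angles in rad, forces in N, time in s.
With the tool pointing down it reaches from about 350 to 775 mm from the base axis. Payload 5.5 kg.
Tool frame: the origin (TCP) lies at the very end of the fingers, on their centre line; the grasp point (between the pads) lies 19 mm behind it; z points along the fingers, y is the direction in which the jaws open and shut (so a half turn about z gives the same grasp; the last joint's range is limited). The gripper opens to 85 mm and grips with 20 to 120 N. Pads are 22 mm wide; open, the fingers measure 114 mm over their backs; the gripper's body (76 mm by 85 mm) begins 54 mm behind the grasp point. The pads swing forward as they close: fully open they stand 13 mm farther back than shut.
Start: joints at [-1.317, 0.313, 0.046, 1.304, 0, 1.431], TCP at [220.627, -531.032, 231.323] pointing down, gripper open.
Joint ranges: [-2.76, 2.76], [-0.86, 1.69], [-1.03, 1.26], [-2.2, 2.34], [-1.47, 1.5], [-3.14, 3.14]. Speed limits (rad/s): [2.57, 2.57, 3.14, 3.14, 3.14, 3.14].

INTERFACE

Orientations are given as a unit quaternion [w, x, y, z].
In Python, from cell import r, viewer, workorder gives the robot as it stands.
- The arm moves only by the tool apply_moves, never from a script. Its argument "series" is a list of rows, each an object with "slide": the shift along the world's x, y, z in mm, a list of three; "rot": the turn, a rotation vector about the world's x, y, z in rad, a list of three; "gripper": the opening, from 0 (shut) to 1 (fully open). In form: [{"slide": [dx, dy, dz], "rot": [wx, wy, wz], "gripper": gripper}, ...]. A call has 1 to 8 rows; each row is the pose to reach, as a shift and turn from the pose measured when the call began; what a row does not reach only later rows make up. A row lasts 1/8 s, in which the tool goes at most 62.5 mm and 10.7 degrees, less where a joint would pass 70% of its speed; a pose out of reach is approached as far as the arm can. A call with a gripper value outside its range is refused whole. The fingers move at their own pace and stop on an object; "force" is the grip in N (left out, the last holds). Time passes only in rows, so rows that repeat a pose let the fingers close. It gives the time, the measured TCP pose, the force and the opening at its end, in the units of the state.
- r.state(): the state, without advancing time (a new reading comes with each control period).
- viewer.capture(name): name is "side" or "top"; returns a dict with "pixels" (400x640x3 uint8, red, green, blue), "range_z" (400x640 float32, mm along the optical axis (not along the pixel's ray), 0 where there is no reading), "mtx" (3x3 intrinsics, pixels), "k1" (the pictures are not rectified: a ray, as slopes to the right and down, at radius r is drawn at 1 + k1 r^2 times it, then the intrinsics apply), "R" (3x3) and "t" (3): a world point X has camera coordinates R X + t. Camera axes: x right, y down, z forward; pixel columns grow to the right and rows downward; lengths in mm; the calibration is good to about 2 mm. A picture is of the moment at which its call begins.
- workorder.sign_off(): hands the job in, once; it reports no verdict.
The state is a dict: "clock": time; "joint_pos": joint angles; "qvel": joint speeds; "tau": joint torques, N m; "eef_pos": TCP position; "ee_rot": TCP orientation; "ft_force": force on the tool from outside, world axes, zero at the start; "torque": the same for the moment, N m; "finger_gap": opening from 0.0 (shut) to 1.0 (fully open).
Only numpy, scipy, OpenCV 4.12 (cv2) and the standard library are available. Lean on these libraries where they do the work, as an engineer would, in place of code of your own. Each camera call takes 0.05 s, during which the arm holds its last target. There are 200 camera calls.

TASK

Put the slotted aluminium drip grid with the red grip back into the sunken well of the galvanised shelf: with its other end clearly raised, hook its plain edge (the one farther from the grip) under the shelf's lip, then swing the raised end down and let go only once it lies flat on the floor of the well. Leave the turquoise cover plate and the mug of wooden spoons where they are.

Things in the scene. Friction and masses are not known exactly. Their poses are not given: they have to be found in the camera images.
- drip_grid: Loose slotted aluminium plate flat on the worktop, 180 (x) x 120 (y) x 8 mm, 0.2-0.42 kg. Origin: underside, middle of the plain edge that goes under the lip; x runs from that edge to the other end, z up. Upright red grip, 12 (x) x 60 mm (y), centred at x = 110, from z = 8 to 49 mm. At the start the plain edge faces the robot and x points away from it (within 15 degrees).
- shelf: Fixed steel shelf. Origin: on the worktop below the inner face of the lip's wall (robot side), mid width; x away from the robot (within 9 deg), z up. Well: floor z = 85 mm, x 0 to 200, y -75 to 75; side and far rims up to z = 111. Darker lip from the wall to x = 34, full width, underside z = 115, top 119: the 180 mm grid goes in only tilted. To x = 306 a deck at z = 111 with a 46 mm tin.
- cover: Bystander, loose, on the other side of the shelf from the grid: plain turquoise enamel plate without slots, with a black grip; size, shape, origin and axes as the grid's. Not to be moved.
- mug: Bystander, loose, on the worktop beyond the grid or the cover: turquoise enamel mug 80 mm across, 85 mm high, wooden spoons up to 195 mm. Origin: centre of its underside, z up. A glass salt grinder 120 mm high stands likewise on the other side. Not to be moved or knocked over.

How it is judged:
By the outcome, as a careful person would: the job done as asked, in the order asked, and still so for the second after the job is handed in, with the robot touching nothing.
It also fails if it takes over 48 s, if anything falls off the work surface, if the arm or the gripper's body presses on something with over 40 N, if the wrist force passes 120 N, or if a joint passes its speed limit or range.

## Working session

There is one attempt and no reset: what is moved stays moved. The work goes in short steps, Python scripts to look and compute and a tool call to move; the robot and the scene stay as the last step left them, time stands still between calls to the robot, and variables do not carry over. Pictures are saved under pics/ and viewed, about 8 in all and at most 12, crops included, and the job is handed in when it is done.

Besides the shell and the picture viewer there is one more tool, called after "Emit:" as name([rows], argument=value, ...), one row to a line, values as JSON. apply_moves: Moves the arm, as the interface text tells. Its arguments: {"type":"object","properties":{"series":{"type":"array"},"force":{"type":"number"}},"required":["series"]}

```bash
mkdir -p pics; ls; cat > h.py <<'E'
import numpy as np, cv2
from cell import r, viewer, workorder
def cap(n,save=None):
    c=viewer.capture(n)
    if save: cv2.imwrite('pics/'+save,cv2.cvtColor(c['pixels'],cv2.COLOR_RGB2BGR))
    return c
def cloud(c):
    K=c['mtx']; h,w=c['range_z'].shape
    u,v=np.meshgrid(np.arange(w),np.arange(h))
    p=np.stack([u,v],-1).reshape(-1,1,2).astype(float)
    n=cv2.undistortPoints(p,K,np.array([c['k1'],0,0,0,0.])).reshape(h,w,2)
    z=c['range_z'].astype(float)
    X=np.dstack([n*z[...,None],z])
    W=(X-c['t'])@c['R']; W[z==0]=np.nan
    return W
E
python3 - <<'E'
from h import *
for n in('top','side'):
    c=cap(n,n+'0.png'); np.savez(n+'0.npz',**c); print(n,c['mtx'][0,0],c['k1'],-c['R'].T@c['t'],c['R'][2])
print(r.state())
E
```

```text
pics
top 409.06310592470993 -0.07126364133593444 [ 429.66718871  -18.54916292 1233.56088412] [ 0.10052807  0.02587558 -0.99459769]
side 374.22751806143174 0.012926271789505214 [ 341.30897869 -484.73909805  700.19335832] [ 0.24811296  0.56997069 -0.78330924]
{'clock': 0.1, 'joint_pos': array([-1.31660951e+00,  3.13926104e-01,  4.51020248e-02,  1.30358653e+00,
       -1.90644775e-05,  1.43121089e+00]), 'qvel': array([-0.00019714, -0.00189064,  0.00424118,  0.00116583,  0.00171055,
        0.00055482]), 'tau': array([ 2.40507819e-03, -4.81724381e+01,  2.99244422e+01,  1.27198646e-02,
       -1.99876426e-04,  9.87477833e-07]), 'eef_pos': array([ 220.49336722, -530.56171212,  230.5014328 ]), 'ee_rot': array([-8.05271628e-04,  9.80680135e-01,  1.95616514e-01, -5.57410921e-05]), 'ft_force': array([-0.01312407,  0.37325424, -0.47400553]), 'torque': array([-0.0008432 , -0.01283563, -0.01635253]), 'finger_gap': 1.0023966886043443}
```

View pics/top0.png

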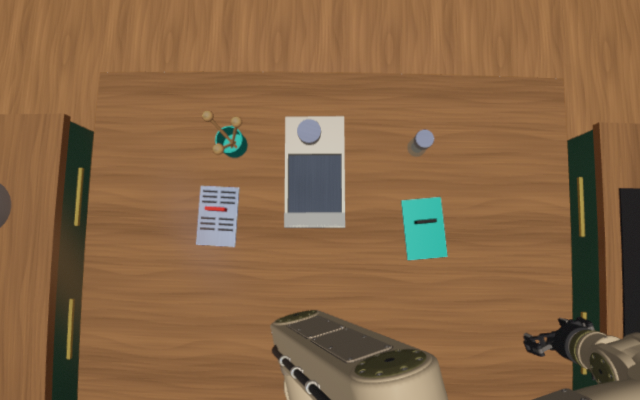

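View pics/side0.png

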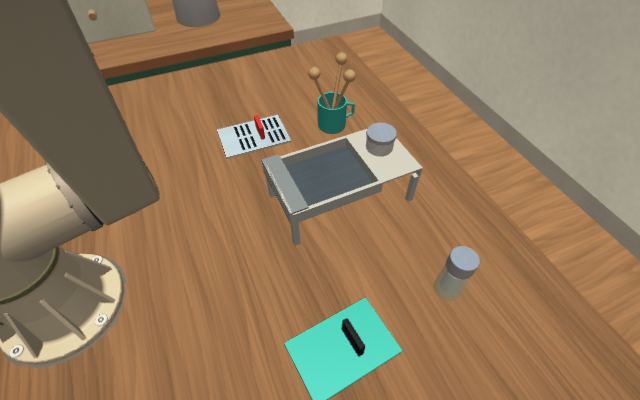

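The top view shows the grid at about (217,216), its red grip at (216,209), the shelf at (285–345, 117–227) with the lip at rows 212–227, the cover at (425,228) and the mug at (231,140). The side view agrees. Next I'll get poses from the depth.

```bash
python3 - <<'E'
from h import *
D={n:dict(np.load(n+'0.npz')) for n in('top','side')}
for n,c in D.items():
    W=cloud(c); P=c['pixels'].astype(int); R,G,B=P[...,0],P[...,1],P[...,2]
    x,y,z=W[...,0],W[...,1],W[...,2]
    def rect(m,lab):
        m=cv2.morphologyEx(m.astype(np.uint8),cv2.MORPH_CLOSE,np.ones((5,5)))>0
        k,l,s,_=cv2.connectedComponentsWithStats(m.astype(np.uint8)); 
        i=1+s[1:,4].argmax(); q=W[l==i]; q=q[~np.isnan(q[:,0])]
        rr=cv2.minAreaRect(q[:,:2].astype(np.float32)); print(n,lab,len(q),'rect',np.round(rr[0],1),np.round(rr[1],1),round(rr[2],2),'z',np.round(np.percentile(q[:,2],[5,50,95]),1))
    ws=(x>300)&(x<800)&(abs(y)<450)
    blu=ws&(B>R+5)&(G<B+8)&(z<20)&(z>2)&(y>120)
    rect(blu,'grid')
    red=ws&(R>150)&(G<80)&(y>100)
    rect(red,'grip'); rect(red&(z>42),'griptop')
    rect(ws&(z>105)&(z<130)&(abs(y)<150),'shelf z~111+')
    rect(ws&(z>75)&(z<95)&(abs(y)<150),'floor')
    rect(ws&(z>114.5)&(z<125)&(abs(y)<150)&(x<520),'lip')
    rect(ws&(z>50)&(y>120),'mug'); 
    t=ws&(abs(z)<6)&(B<R-20); print('table z',np.median(z[t]))
E
```

```text
top grid 2117 rect [490.3 328.1] [118.5 178.8] 88.14 z [ 4.5  8.3 12.4]
top grip 60 rect [508.8 326.3] [54.3  8.4] 87.92 z [42.1 49.4 51.7]
top griptop 57 rect [508.8 326.3] [54.3  8.4] 87.61 z [44.5 49.5 51.8]
top shelf z~111+ 2984 rect [616.4  32.4] [309.1 166. ] 1.48 z [107.9 112.6 121.4]
top floor 3114 rect [586.5  32.1] [163.  150.7] 1.28 z [81.7 85.4 89.7]
top lip 915 rect [481.3  29.8] [ 38.6 164.4] 1.3 z [115.8 119.2 122.7]
top mug 876 rect [724.2 317. ] [150.  114.4] 61.0 z [  4.   86.4 192.7]
table z 0.131358078610651
side grid 1663 rect [487.8 329.2] [121.4 177.8] 88.08 z [ 7.5  9.6 11.7]
side grip 56 rect [511.7 356.6] [117.   14.9] 81.47 z [48.  50.4 52. ]
side griptop 55 rect [507.4 326.9] [56.8  9.8] 87.95 z [48.1 50.4 52. ]
side shelf z~111+ 4000 rect [612.5  91.1] [313.2 284.9] 1.53 z [107.6 113.1 121.9]
side floor 3195 rect [585.7  42. ] [159.8 136.4] 0.94 z [84.8 86.7 90. ]
side lip 1214 rect [483.2  30.1] [ 51.5 169. ] 1.18 z [118.1 120.5 122.1]
side mug 1387 rect [776.5 411.8] [373.6 120.6] 61.53 z [  2.9  85.8 191.3]
table z 1.578437257922841
```

Emit:
apply_moves([
  {"slide":[55,58,10],"rot":[0,0,0.1],"gripper":0.6},
  {"slide":[90,110,20],"rot":[0,0,0.25],"gripper":0.6},
  {"slide":[120,165,20],"rot":[0,0,0.4],"gripper":0.6},
  {"slide":[150,220,20],"rot":[0,0,0.55],"gripper":0.6},
  {"slide":[175,275,20],"rot":[0,0,0.7],"gripper":0.6},
  {"slide":[195,330,20],"rot":[0,0,0.85],"gripper":0.6},
  {"slide":[210,385,20],"rot":[0,0,1.0],"gripper":0.6},
  {"slide":[220,440,20],"rot":[0,0,1.143],"gripper":0.6},
])

```text
clock: 1.1
eef_pos: [440.7, -89.2, 250.2]
ee_rot: [-0.001, 0.717, 0.697, -0.0]
ft_force: [0.8, 0.7, -0.0]
finger_gap: 0.602
```

Emit:
apply_moves([
  {"slide":[10,60,0],"rot":[0,0,0],"gripper":0.6},
  {"slide":[20,120,0],"rot":[0,0,0],"gripper":0.6},
  {"slide":[30,180,0],"rot":[0,0,0],"gripper":0.6},
  {"slide":[40,240,0],"rot":[0,0,0],"gripper":0.6},
  {"slide":[50,300,0],"rot":[0,0,0],"gripper":0.6},
  {"slide":[60,360,0],"rot":[0,0,-0.004],"gripper":0.6},
  {"slide":[69,417,-10],"rot":[0,0,-0.004],"gripper":0.6},
  {"slide":[69,417,-60],"rot":[0,0,-0.004],"gripper":0.6},
])

```text
clock: 2.1
eef_pos: [512.2, 333.1, 191.8]
ee_rot: [0.0, 0.717, 0.697, 0.004]
ft_force: [1.4, 0.1, -0.3]
finger_gap: 0.599
```

Emit:
apply_moves([
  {"slide":[0,0,-50],"rot":[0,0,0],"gripper":0.6},
  {"slide":[0,0,-100],"rot":[0,0,0],"gripper":0.6},
  {"slide":[0,0,-125],"rot":[0,0,0],"gripper":0.6},
  {"slide":[0,0,-125],"rot":[0,0,0],"gripper":0.6},
])

```text
clock: 2.6
eef_pos: [509.9, 332.0, 63.9]
ee_rot: [-0.001, 0.717, 0.697, 0.001]
ft_force: [0.7, 0.2, 1.0]
finger_gap: 0.601
```

```bash
python3 - <<'E'
from h import *
c=cap('side','s1.png'); np.savez('s1.npz',**c)
P=c['pixels'][60:220,150:350]; cv2.imwrite('pics/s1c.png',cv2.resize(P[...,::-1],None,fx=3,fy=3))
s=r.state();print(s['eef_pos'],s['ee_rot'],s['ft_force'],s['joint_pos'])
E
```

```text
[511.39090396 332.66245999  65.99944817] [-1.28743423e-04  7.17012764e-01  6.97056340e-01  2.26691315e-03] [-0.21107561 -0.13214908  0.38120662] [ 4.44375250e-01  4.70754199e-01 -1.38127802e-01  9.57703292e-01
  1.69974534e-03  2.04339881e+00]
```

View pics/s1c.png

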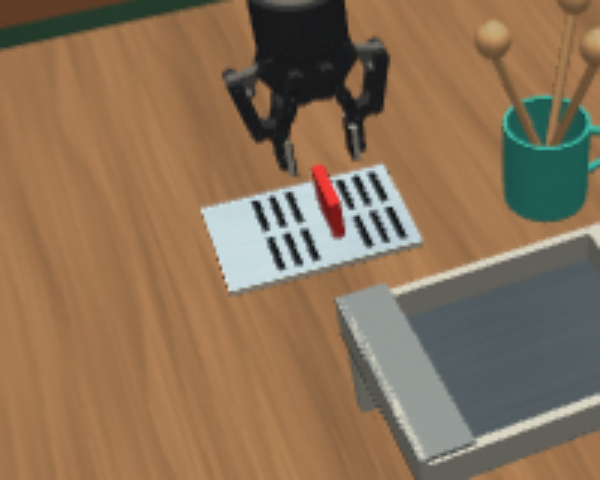

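Fingertips at about (290,172) and (355,157) in the crop straddle the red grip (320,170)–(340,235), slightly off in y. I'll correct that, descend and grip.

Emit:
apply_moves([
  {"slide":[-1,-5,-25],"rot":[0,0,0],"gripper":0.6},
  {"slide":[-1,-5,-45],"rot":[0,0,0],"gripper":0.6},
  {"slide":[-1,-5,-50],"rot":[0,0,0],"gripper":0.6},
  {"slide":[-1,-5,-50],"rot":[0,0,0],"gripper":0.6},
], force=60)

```text
clock: 3.15
eef_pos: [511.2, 328.0, 17.2]
ee_rot: [0.0, 0.717, 0.697, 0.003]
ft_force: [-0.1, -0.4, -0.4]
finger_gap: 0.595
```

Emit:
apply_moves([
  {"slide":[0,0,0],"rot":[0,0,0],"gripper":0.1},
  {"slide":[0,0,0],"rot":[0,0,0],"gripper":0.0},
  {"slide":[0,0,0],"rot":[0,0,0],"gripper":0.0},
  {"slide":[0,0,0],"rot":[0,0,0],"gripper":0.0},
  {"slide":[0,0,0],"rot":[0,0,0],"gripper":0.0},
  {"slide":[0,0,0],"rot":[0,0,0],"gripper":0.0},
], force=70)

```text
clock: 3.9
eef_pos: [511.0, 328.5, 18.4]
ee_rot: [-0.0, 0.717, 0.697, 0.003]
ft_force: [-2.9, 0.6, 6.3]
finger_gap: 0.131
```

Emit:
apply_moves([
  {"slide":[0,0,20],"rot":[0,0,0],"gripper":0.0},
  {"slide":[0,0,60],"rot":[0,0,0],"gripper":0.0},
  {"slide":[0,0,110],"rot":[0,0,0],"gripper":0.0},
  {"slide":[0,0,160],"rot":[0,0,0],"gripper":0.0},
  {"slide":[0,-30,200],"rot":[0,0,0.02],"gripper":0.0},
  {"slide":[0,-80,220],"rot":[0,0,0.052],"gripper":0.0},
  {"slide":[0,-130,220],"rot":[0,0,0.052],"gripper":0.0},
  {"slide":[0,-180,220],"rot":[0,0,0.052],"gripper":0.0},
])

```text
clock: 4.9
eef_pos: [510.7, 147.0, 238.3]
ee_rot: [-0.0, 0.698, 0.716, 0.003]
ft_force: [0.6, -0.3, -4.0]
finger_gap: 0.128
```

Emit:
apply_moves([
  {"slide":[20,-40,0],"rot":[0.001,-0.06,0],"gripper":0.0},
  {"slide":[50,-80,0],"rot":[0.003,-0.14,0],"gripper":0.0},
  {"slide":[80,-110,0],"rot":[0.005,-0.22,0],"gripper":0.0},
  {"slide":[100,-120,0],"rot":[0.007,-0.3,0],"gripper":0.0},
  {"slide":[100,-120,0],"rot":[0.009,-0.38,0],"gripper":0.0},
  {"slide":[100,-120,0],"rot":[0.009,-0.38,0],"gripper":0.0},
  {"slide":[100,-120,0],"rot":[0.009,-0.38,0],"gripper":0.0},
])

```text
clock: 5.78
eef_pos: [610.4, 27.1, 238.2]
ee_rot: [0.131, 0.685, 0.703, 0.138]
ft_force: [0.1, 0.3, -4.0]
finger_gap: 0.133
```

```bash
cat >> h.py <<'E'
from scipy.spatial.transform import Rotation as Ro
O=np.array([466.5,29.2,0]);YAW=np.radians(1.35)
S=Ro.from_euler('z',YAW).as_matrix()
def grid_from_tcp(s,zt=18,xt=111.0,yt=0.):
    """pose of grid in shelf frame if held at nominal (tool y = grid x, z = -grid z)"""
    q=s['ee_rot']; R=Ro.from_quat([q[1],q[2],q[3],q[0]]).as_matrix()
    gx,gz=R[:,1],-R[:,2]; gy=np.cross(gz,gx)
    G=np.column_stack([gx,gy,gz]); o=s['eef_pos']-G@[xt,yt,zt]
    l=S.T@(o-O); L=S.T@G
    return l,L
def report():
    s=r.state(); l,L=grid_from_tcp(s)
    print('tcp',np.round(s['eef_pos'],1),'edge(shelf)',np.round(l,1),'far',np.round(l+L@[180,0,0],1),'tilt',round(np.degrees(np.arcsin(L[2,0])),1),'roll',round(np.degrees(np.arcsin(L[2,1])),1),'yaw',round(np.degrees(np.arctan2(L[1,0],L[0,0])),1),'F',np.round(s['ft_force'],1),'gap',round(s['finger_gap'],3),'t',s['clock'])
    return s,l,L
E
python3 - <<'E'
from h import *
s,l,L=report()
for n in('side','top'):
    c=cap(n,n+'2.png'); np.savez(n+'2.npz',**c)
    W=cloud(c); V=(W-O)@S; P=c['pixels'].astype(int)
    g=(V-l)@L
    B=P[...,2]; m=(abs(g[...,2]-8)<12)&(g[...,0]>-40)&(g[...,0]<230)&(abs(g[...,1])<90)&(B>P[...,0]-8)&(V[...,2]>135)
    q=g[m]; rr=cv2.minAreaRect(q[:,:2].astype(np.float32)); A=np.c_[q[:,:2],np.ones(len(q))]
    print(n,len(q),rr,'plane',np.linalg.lstsq(A,q[:,2],rcond=None)[0])
a=cv2.imread('pics/side2.png')[20:260,180:460]; cv2.imwrite('pics/s2c.png',cv2.resize(a,None,fx=2.4,fy=2.4))
E
```

```text
tcp [610.4  27.1 238.2] edge(shelf) [ 47.6  -5.5 180. ] far [214.6  -5.3 247.3] tilt 22.0 roll 0.2 yaw 0.1 F [ 0.1  0.3 -4. ] gap 0.133 t 5.775
side 3606 ((91.34928894042969, -1.3088951110839844), (120.36463165283203, 178.96258544921875), 89.46480560302734) plane [-1.08132746e-03 -3.24689964e-03  9.25880043e+00]
top 1406 ((94.24822998046875, -0.0307769775390625), (118.02729797363281, 180.85272216796875), 89.98388671875) plane [ 4.96699347e-04 -5.05281945e-03  6.92150403e+00]
```

View pics/s2c.png

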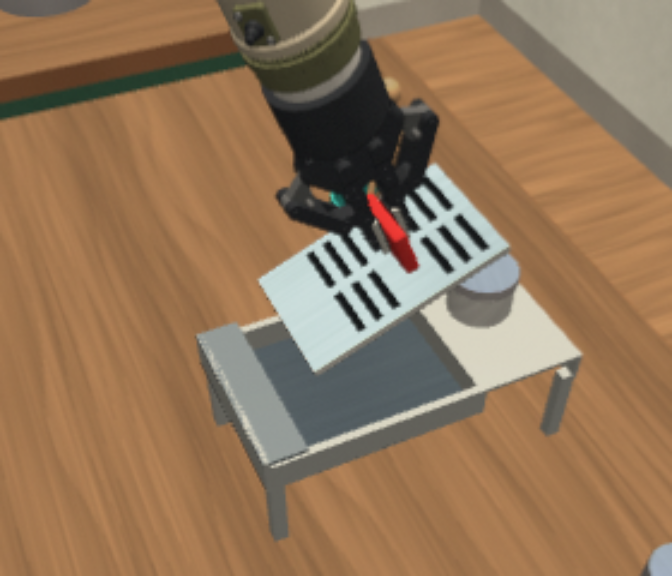

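The picture shows the grid held tilted, about 22°, above the well; plain edge (260,280)–(318,370), tin at (482,290). I'll check the tin and lip edge clearances in the shelf frame.

```bash
python3 - <<'E'
from h import *
for n in('top','side'):
    c=dict(np.load(n+'0.npz')); V=(cloud(c)-O)@S; x,y,z=V[...,0],V[...,1],V[...,2]
    t=(z>150)&(z<165)&(x>180)&(x<310)&(abs(y)<80); q=V[t]; print(n,'tin',cv2.minEnclosingCircle(q[:,:2].astype(np.float32)),np.median(q[:,2]),np.percentile(q[:,0],[1,99]))
    for nm,m in(('lip',(z>114)&(z<124)&(x<80)&(x>-40)&(abs(y)<60)),('floor',(z>80)&(z<91)&(abs(y)<60)&(x>0)&(x<230))):
        # per-row extents
        b=[]; 
        for yy in range(-50,51,10):
            k=m&(abs(y-yy)<4); b.append(np.percentile(x[k],[1,99]) if k.sum()>5 else [np.nan]*2)
        print(n,nm,np.round(np.nanmedian(b,0),1),'z',round(np.median(z[m]),1))
    k=(z>80)&(z<91)&(x>60)&(x<180); print('floor y',np.percentile(y[k],[1,99]))
E
```

```text
top tin ((252.39913940429688, 13.718256950378418), 32.50028991699219) 157.35562610422252 [222.46065834 280.67008911]
top lip [-4.3 34. ] z 119.2
top floor [ 39.  198.9] z 85.3
floor y [-74.96507414  73.08939903]
side tin ((250.480224609375, 13.386914253234863), 33.603240966796875) 158.22722482568733 [218.07330631 279.90107828]
side lip [-8.4 31. ] z 120.5
side floor [ 43.3 197.3] z 86.6
floor y [-82.61709816 989.81179796]
```

Emit:
apply_moves([
  {"slide":[-4,6,-10],"rot":[0,0,0],"gripper":0.0},
  {"slide":[-7,6,-30],"rot":[0,0,0],"gripper":0.0},
  {"slide":[-7,6,-50],"rot":[0,0,0],"gripper":0.0},
  {"slide":[-7,6,-70],"rot":[0,0,0],"gripper":0.0},
  {"slide":[-7,6,-82],"rot":[0,0,0],"gripper":0.0},
  {"slide":[-7,6,-89],"rot":[0,0,0],"gripper":0.0},
  {"slide":[-7,6,-89],"rot":[0,0,0],"gripper":0.0},
])

```text
clock: 6.75
eef_pos: [604.3, 33.3, 149.4]
ee_rot: [0.132, 0.685, 0.703, 0.138]
ft_force: [0.3, 0.5, -4.0]
finger_gap: 0.129
```

```bash
python3 - <<'E'
from h import *
s,l,L=report()
c=cap('side','s3.png'); V=(cloud(c)-O)@S; P=c['pixels'].astype(int); g=(V-l)@L
m=(abs(g[...,2]-8)<10)&(g[...,0]>-40)&(g[...,0]<230)&(abs(g[...,1])<90)&(P[...,2]>150)&(V[...,2]>85)
q=g[m]; print(len(q),cv2.minAreaRect(q[:,:2].astype(np.float32)),np.median(q[:,2]))
a=cv2.imread('pics/s3.png')[80:260,230:450]; cv2.imwrite('pics/s3c.png',cv2.resize(a,None,fx=3,fy=3))
E
```

```text
tcp [604.3  33.3 149.4] edge(shelf) [41.6  0.8 91.1] far [208.5   1.1 158.6] tilt 22.0 roll 0.2 yaw 0.1 F [ 0.3  0.5 -4. ] gap 0.129 t 6.75
2444 ((91.75763702392578, 0.5990753173828125), (178.9573516845703, 167.73153686523438), 0.051162201911211014) 9.139239350245294
```

View pics/s3c.png

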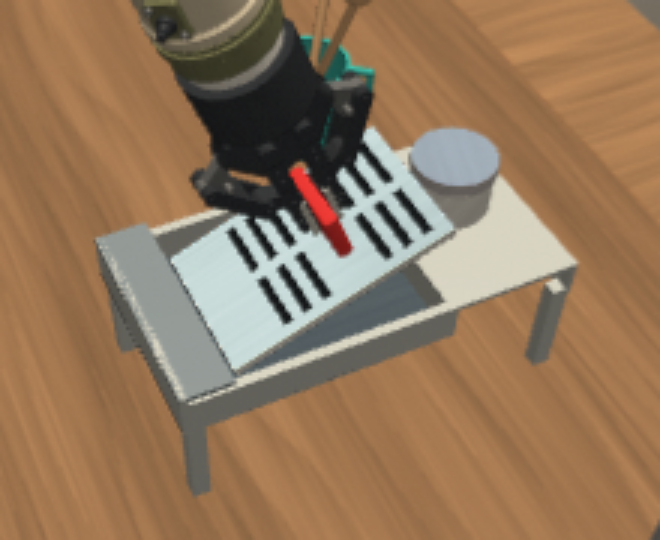

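The plain edge (172,260)–(235,372) is inside the well just beyond the lip, and the far end is raised clear of the rim and tin. Now slide under the lip.

Emit:
apply_moves([
  {"slide":[-4,0,-2],"rot":[0,0,0],"gripper":0.0},
  {"slide":[-10,-0.3,-3],"rot":[0,0,0],"gripper":0.0},
  {"slide":[-16,-0.5,-3],"rot":[0,0,0],"gripper":0.0},
  {"slide":[-22,-0.6,-3],"rot":[0,0,0],"gripper":0.0},
  {"slide":[-28,-0.8,-3],"rot":[0,0,0],"gripper":0.0},
  {"slide":[-32,-0.8,-3],"rot":[0,0,0],"gripper":0.0},
  {"slide":[-32,-0.8,-3],"rot":[0,0,0],"gripper":0.0},
])

```text
clock: 7.68
eef_pos: [572.4, 32.5, 147.1]
ee_rot: [0.132, 0.685, 0.703, 0.138]
ft_force: [0.2, -0.4, -4.0]
finger_gap: 0.123
```

```bash
python3 - <<'E'
from h import *
s,l,L=report()
# swing plan: rotate about plain edge's lower corner to tilt a, edge z kept
p=s['eef_pos']; piv=O+S@l
ax=S@[0,1,0]; t0=np.arcsin(L[2,0])
for t in np.radians([18,14,10,7,4,2,1,0]):
    M=Ro.from_rotvec(ax*(t0-t)); print(round(np.degrees(t)),np.round(piv+M.apply(p-piv)-p,1),np.round(M.as_rotvec(),3))
cap('side','s4.png')
a=cv2.imread('pics/s4.png')[80:260,230:450]; cv2.imwrite('pics/s4c.png',cv2.resize(a,None,fx=3,fy=3))
E
```

```text
tcp [572.4  32.5 147.1] edge(shelf) [ 9.8  0.7 88.8] far [176.7   1.  156.4] tilt 22.1 roll 0.2 yaw 0.1 F [ 0.2 -0.4 -4. ] gap 0.123 t 7.675
18 [ 3.9  0.1 -7. ] [-0.002  0.071  0.   ]
14 [  7.2   0.2 -14.1] [-0.003  0.141  0.   ]
10 [ 10.1   0.2 -21.4] [-0.005  0.21   0.   ]
7 [ 11.9   0.3 -27. ] [-0.006  0.263  0.   ]
4 [ 13.4   0.3 -32.7] [-0.007  0.315  0.   ]
2 [ 14.2   0.3 -36.5] [-0.008  0.35   0.   ]
1 [ 14.6   0.3 -38.4] [-0.009  0.368  0.   ]
0 [ 14.9   0.4 -40.4] [-0.009  0.385  0.   ]
```

View pics/s4c.png

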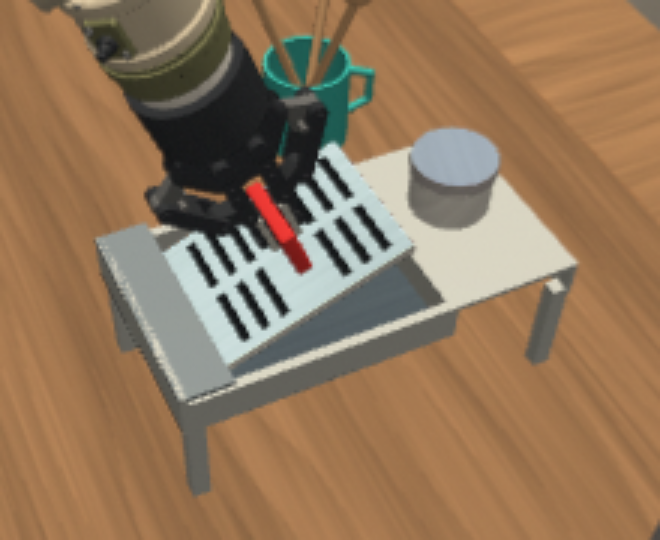

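The plain edge is now hidden beneath the lip and the far end is still raised. Swing down about that edge.

Emit:
apply_moves([
  {"slide":[3.9,0,-7],"rot":[-0.002,0.071,0],"gripper":0.0},
  {"slide":[7.2,0,-14],"rot":[-0.003,0.141,0],"gripper":0.0},
  {"slide":[10,0,-21.4],"rot":[-0.005,0.21,0],"gripper":0.0},
  {"slide":[12,0,-27],"rot":[-0.006,0.263,0],"gripper":0.0},
  {"slide":[13.4,0,-32.7],"rot":[-0.007,0.315,0],"gripper":0.0},
  {"slide":[14.4,0,-37.5],"rot":[-0.008,0.36,0],"gripper":0.0},
  {"slide":[14.9,0,-40],"rot":[-0.009,0.385,0],"gripper":0.0},
  {"slide":[14.9,0,-40],"rot":[-0.009,0.385,0],"gripper":0.0},
])

```text
clock: 8.72
eef_pos: [588.3, 32.4, 106.8]
ee_rot: [-0.002, 0.698, 0.716, 0.002]
ft_force: [0.6, -0.1, -4.6]
finger_gap: 0.13
```

```bash
python3 -c "
from h import *
report()"
```

```text
tcp [588.3  32.4 106.8] edge(shelf) [10.9  0.3 88.8] far [190.9   0.5  88.9] tilt 0.0 roll 0.3 yaw 0.1 F [ 0.6 -0.1 -4.6] gap 0.13 t 8.725
```

Flat but not touching yet; lower gently until contact shows.

Emit:
apply_moves([
  {"slide":[0,0,-1],"rot":[0,0,0],"gripper":0.0},
  {"slide":[0,0,-2],"rot":[0,0,0],"gripper":0.0},
  {"slide":[0,0,-3],"rot":[0,0,0],"gripper":0.0},
  {"slide":[0,0,-3],"rot":[0,0,0],"gripper":0.0},
])

```text
clock: 9.22
eef_pos: [588.1, 32.4, 103.9]
ee_rot: [-0.002, 0.698, 0.716, 0.002]
ft_force: [0.3, 0.0, -3.9]
finger_gap: 0.131
```

Emit:
apply_moves([
  {"slide":[0,0,-0.7],"rot":[0,0,0],"gripper":0.0},
  {"slide":[0,0,-1.2],"rot":[0,0,0],"gripper":0.0},
  {"slide":[0,0,-1.2],"rot":[0,0,0],"gripper":0.0},
])

```text
clock: 9.6
eef_pos: [588.2, 32.4, 103.4]
ee_rot: [-0.001, 0.698, 0.716, 0.002]
ft_force: [-1.8, -0.1, 2.3]
finger_gap: 0.129
```

Emit:
apply_moves([
  {"slide":[0,0,-0.6],"rot":[0,0,0],"gripper":0.0},
  {"slide":[0,0,-0.6],"rot":[0,0,0],"gripper":0.0},
])

```text
clock: 9.85
eef_pos: [588.2, 32.4, 103.4]
ee_rot: [-0.001, 0.698, 0.716, 0.002]
ft_force: [-4.2, 0.0, 6.2]
finger_gap: 0.13
```

```bash
python3 - <<'E'
from h import *
s,l,L=report()
for n in('side','top'):
    c=cap(n,n+'5.png'); V=(cloud(c)-O)@S; P=c['pixels'].astype(int)
    m=(V[...,2]>80)&(V[...,2]<104)&(V[...,0]>36)&(V[...,0]<205)&(abs(V[...,1])<62)&(P.min(2)>120)&(P[...,2]>=P[...,0])
    q=V[m]; A=np.c_[q[:,:2],np.ones(len(q))]
    print(n,len(q),np.linalg.lstsq(A,q[:,2],rcond=None)[0],np.percentile(q,[1,50,99],axis=0).round(1))
a=cv2.imread('pics/side5.png')[80:260,230:450]; cv2.imwrite('pics/s5c.png',cv2.resize(a,None,fx=3,fy=3))
E
```

```text
tcp [588.2  32.4 103.4] edge(shelf) [10.8  0.2 85.2] far [190.8   0.5  85.5] tilt 0.1 roll 0.3 yaw 0.1 F [-4.2  0.   6.2] gap 0.13 t 9.85
side 1664 [-2.32041996e-03 -6.13083380e-04  9.47145196e+01] [[ 40.  -58.3  91.9]
 [100.3 -13.9  94.5]
 [191.   58.1  97. ]]
top 348 [2.99248809e-03 1.14896964e-02 9.35219420e+01] [[ 38.3 -58.2  88.3]
 [103.  -49.6  93.1]
 [188.7 -35.3  98.1]]
```

View pics/s5c.png

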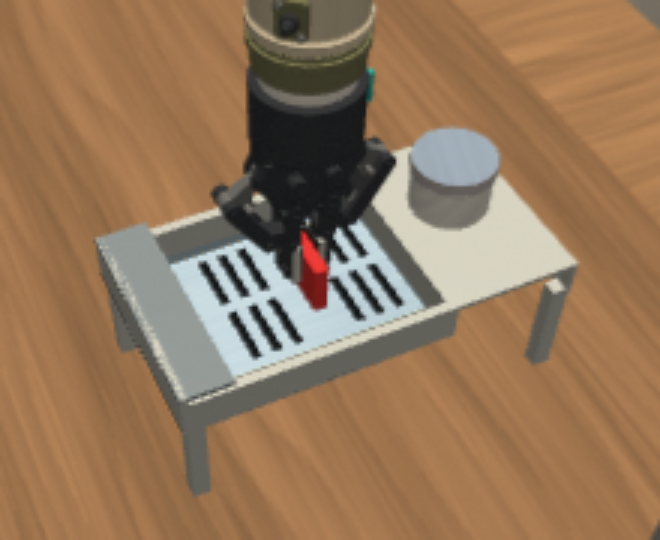

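The grid lies flat on the floor of the well, its edge under the lip and its top at z≈93. Release and retreat.

Emit:
apply_moves([
  {"slide":[0,0,0],"rot":[0,0,0],"gripper":0.25},
  {"slide":[0,0,0],"rot":[0,0,0],"gripper":0.45},
  {"slide":[0,0,0],"rot":[0,0,0],"gripper":0.5},
  {"slide":[0,0,0],"rot":[0,0,0],"gripper":0.5},
])

```text
clock: 10.45
eef_pos: [588.3, 32.4, 103.3]
ee_rot: [-0.001, 0.698, 0.716, 0.002]
ft_force: [-0.1, -0.3, 0.2]
finger_gap: 0.499
```

Emit:
apply_moves([
  {"slide":[0,0,10],"rot":[0,0,0],"gripper":0.5},
  {"slide":[0,0,30],"rot":[0,0,0],"gripper":0.5},
  {"slide":[0,0,60],"rot":[0,0,0],"gripper":0.5},
  {"slide":[0,0,100],"rot":[0,0,0],"gripper":0.5},
  {"slide":[-40,0,140],"rot":[0,0,0],"gripper":0.5},
  {"slide":[-90,0,150],"rot":[0,0,0],"gripper":0.5},
  {"slide":[-140,0,150],"rot":[0,0,0],"gripper":0.5},
  {"slide":[-140,0,150],"rot":[0,0,0],"gripper":0.5},
])

```text
clock: 11.45
eef_pos: [444.9, 32.8, 254.3]
ee_rot: [-0.001, 0.698, 0.716, 0.002]
ft_force: [0.6, -0.6, 0.3]
finger_gap: 0.498
```

```bash
python3 - <<'E'
from h import *
s,l,L=report()
for n in('side','top'):
    c=cap(n,n+'6.png'); V=(cloud(c)-O)@S; P=c['pixels'].astype(int)
    m=(V[...,2]>80)&(V[...,2]<104)&(V[...,0]>36)&(V[...,0]<205)&(abs(V[...,1])<70)&(P.min(2)>120)&(P[...,2]>=P[...,0])
    q=V[m]; A=np.c_[q[:,:2],np.ones(len(q))]
    print(n,len(q),np.linalg.lstsq(A,q[:,2],rcond=None)[0],np.percentile(q,[1,50,99],axis=0).round(1))
    d=np.abs(P-np.load(n+'0.npz')['pixels'].astype(int)).max(2)>40
    for nm,bx in(dict(side=dict(mug=(300,45,360,135),cover=(280,290,410,400)),top=dict(mug=(198,105,250,162),cover=(398,192,452,264)))[n]).items():
        print(n,nm,'changed px',d[bx[1]:bx[3],bx[0]:bx[2]].sum())
E
```

```text
tcp [444.9  32.8 254.3] edge(shelf) [-132.4    4.   236.2] far [ 47.6   4.3 236.4] tilt 0.1 roll 0.3 yaw 0.1 F [ 0.6 -0.6  0.3] gap 0.498 t 11.45
side 1860 [-2.08780937e-03 -1.24726060e-03  9.47008885e+01] [[ 40.  -58.4  90. ]
 [106.1  -6.2  94.6]
 [191.3  59.4  97. ]]
side mug changed px 0
side cover changed px 0
top 1086 [8.84912862e-05 2.48247452e-03 9.32218530e+01] [[ 63.8 -58.1  88.3]
 [140.   -1.7  93.3]
 [192.   57.7  98.4]]
top mug changed px 0
top cover changed px 0
```

View pics/side6.png

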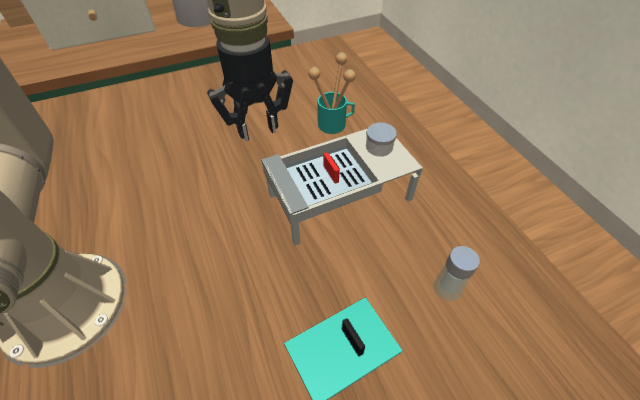

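The grid lies flat in the well at (330,172), its edge under the lip. The arm is clear, and the mug (333,112) and cover (343,348) are unmoved.

```bash
python3 -c "
from h import *
print(workorder.sign_off())"
```

```text
the job is handed in; nothing more can be done
None
```

The drip grid is back in the shelf's well, flat on the floor with its plain edge under the lip, and the job is handed in (robot clock about 11.5 s of the 48 s allowed).

- **What I did:** I gripped the grid by its red grip and lifted it with the far end raised 22°. I slid the plain edge about 23 mm under the lip, swung the raised end down and lowered until I felt light contact (about 10 N). Then I released and backed the arm clear.
- **Grid position:** After release its top measured z ≈ 93.2 mm from the top camera and 94.5 mm from the side camera, against 93 expected. The side camera read about 1.3 mm high throughout. Tilt was within about 0.15°. The far end is at x ≈ 191, so the plain edge sits at x ≈ 11, under the 34 mm lip.
- **Bystanders:** Neither camera showed any changed pixels around the mug or the cover.
- **Robot:** The force reading was about zero after retreat.

No check failed.

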